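# Load the product test bay and hold its sprung hood at the balance point

### The job

Push the power unit along the roller lane until it is fully home against the end stop of the test bay. Then take the bay's sprung hood by its bar handle, raise it past its balance point so that the spring takes over, bring it back and finish holding it still by the handle just below the balance point, ready to drop shut over the unit: the program ends while still holding. Leave the other things on the bench where they are.

Things in the scene. Friction and masses are not known exactly. Their poses are not given: they have to be found in the camera images.
- station: fixed test station, 430 mm long; place and yaw vary. Origin on the bench, mid lane width, 100 mm before the end stop's face; y runs along the lane to the stop, x across it away from the robot (yaw within 0.25 rad). Aluminium stop, face at y = +100 mm, 117 mm high. White housing 95 mm high at x = +130 to +230, y = -60 to +180 mm. The hood covers the lane's last part, y = 0 to +125 mm
- lane_entry (a point): middle of the lane's open entry end, at roller-top height: x = 0, y = -300, z = +39 mm in the station's frame, same axes. From here 13 free-turning steel rollers (18 mm thick, 30 mm apart) lead to the end stop, tops 39 mm above the bench; side guides 120 mm apart inside, 8 mm thick, tops 55 mm above the bench, run the whole way
- bay_home (a point): fixed point at x = 0, y = +10, z = +39 mm in the station's frame, same axes: the unit's origin lies here when the unit is fully home against the end stop
- unit: white metal-cased power unit, a box 110 mm (x, across the lane) by 180 mm (y, along it) by 60 mm high, 0.4 to 0.85 kg, on the rollers between the guides, 100 to 190 mm short of home; origin at the centre of its underside, axes as the station's. Rolls with under 1 N of drag, soon stops. Its top (99 mm above bench) passes under the shut hood; when home its trailing 80 mm stick out
- hood (a joint): hood angle, rad: 0 shut (level), grows as the handle rises, stop at 1.5. Balance point 1.00 (57 degrees above level): below it the hood falls shut, above it the spring carries it up to the stop. Lift needed at the handle: 1.3 N shut, 0.4 N at 0.84; it pulls up with 0.4 N at 1.15. Past balance: beyond 1.04; just below it: 0.72 to 0.96
- hinge (a point): middle of the hood's hinge axis, at the hood's far edge: x = +100, y = +62.5, z = +125 mm in the station's frame, same axes; the axis runs along y. At hood angle q the middle of the handle bar lies at hinge + 210 mm x (-cos q along the station's x, +sin q up)
- handle (a point): the hood's handle: round steel bar, 12 mm thick, 100 mm long along the station's y, on two end arms 50 mm clear of the hood's front edge, robot's side; 125 mm above bench when shut. Origin mid-bar on its axis. Hood: grey frame, clear window, 160 x 124 x 12 mm. Pinch the bar from above, one finger in the gap between bar and hood; it turns between the fingers as the hood rises
- multimeter: yellow handheld multimeter lying face up, 150 x 80 x 35 mm, a bystander to leave alone; origin at the centre of its underside
- pen_box: open cardboard box of pens, 70 x 100 x 90 mm with pens to 135 mm height, a bystander; origin at the centre of its underside
- screwdriver: screwdriver lying on the bench, a bystander; origin at its underside
Not all that is in view belongs to the job. What is meant by the unit is not blue, and is the larger of those in its own colour.

How it is judged (in metres and radians):
On the way, in this order (a step that is already met when the one before it is completed fails the run):
1. the unit is home against the end stop of the bay, the hood still shut (y of unit in the frame of bay_home above -0.007 m and x of unit in the frame of bay_home between -0.012 and 0.012 m and z of unit in the frame of bay_home between -0.006 and 0.006 m and angle between the y axis of unit and the y axis of station, either way round below 0.1 rad and value of joint hood below 0.3 rad), for 0.2 s.
2. the hood is raised past its balance point (value of joint hood above 1.04 rad), for 0.1 s.
At the end, for the whole second after the job is handed in: Unit on the rollers within 7 mm of the end stop, centred to 12 mm, straight to 0.1 rad; hood, raised past 1.04 rad before, held still (under 0.06 rad/s) at 0.72 to 0.96 rad by fingers on its handle (over 0.15 N); fingers off the unit; bystanders within 30 mm of their start (y of unit in the frame of bay_home above -0.007 m and x of unit in the frame of bay_home between -0.012 and 0.012 m and z of unit in the frame of bay_home between -0.006 and 0.006 m and angle between the y axis of unit and the y axis of station, either way round below 0.1 rad and value of joint hood between 0.72 and 0.96 rad and velocity of joint hood between -0.06 and 0.06 rad/s and contact force between the fingers and hood above 0.15 N and contact force between unit and the fingers below 0.1 N and distance of each of multimeter, pen_box, screwdriver from where it was at the start of the episode below 0.03 m); the arm keeps its last pose, push and grip.
It fails at once if a bystander is knocked away by more than 50 mm (distance of any of multimeter, pen_box, screwdriver from where it was at the start of the episode above 0.05 m).
It also fails if it takes over 58 s, if anything falls off the work surface, if the arm or the gripper's body presses on something with over 40 N, if the wrist force passes 120 N, or if a joint passes its speed limit or range.

### The arm

A 6-joint arm with a two-finger parallel gripper is mounted at the origin on the work surface. World frame = base frame: x ahead of the robot, y to its left, z up, the work surface at z = 0. Lengths are in m, angles in degrees, forces in N, time in s.
With the tool pointing down it reaches from about 0.4 to 0.825 m from the base axis. Payload 7 kg.
Tool frame: the origin (TCP) lies on the front face of the gripper's body, between the roots of the fingers; the fingertips stand 66 mm ahead of it and the grasp point (between the pads) lies 47 mm ahead of it (nose_length is the distance from the TCP to the fingertips, in m); y points along the fingers, z is the direction in which the jaws open and shut, and the axes are right-handed (so a half turn about y gives the same grasp; the last joint's range is limited). The gripper opens to 88 mm and grips with 3 to 60 N. Pads are 19 mm wide; open, the fingers measure 130 mm over their backs; the gripper's body (78 mm by 193 mm) begins 47 mm behind the grasp point.
Start: joints at [-47.492, 20.546, 0.682, 0, -70.136, -16.507], TCP at [0.296, -0.607, 0.292] pointing down, gripper open.
Joint ranges: [-176.03, 176.03], [-82.01, 121.73], [-58.28, 71.71], [-173.87, 95.51], [-174.79, -0.11], [-173.66, 173.66]. Speed limits (degrees/s): [136.94, 136.94, 172.46, 180, 180, 180].

### API

Orientations are given as [roll, pitch, yaw] about the fixed x, y, z axes, in that order (R = Rz(yaw) Ry(pitch) Rx(roll)).
In Python, from plant import get_state, capture, close_job, nose_length gives the robot as it stands.
- The arm moves only by the tool apply_moves, never from a script. Its argument "rows" is a list of rows, each a list of 2 entries, a list of its own where there are three numbers: the shift along the tool's x, y, z in m, then the turn about the tool's y in degrees. In form: [[[tx, ty, tz], yaw], ...]. A call has 1 to 20 rows; each row is the pose to reach, as a shift and turn from the pose commanded when the call began, along the tool's axes at that moment; what a row does not reach only later rows make up. A row lasts 1/8 s, in which the tool goes at most 62.5 mm and 10.7 degrees, less where a joint would pass 70% of its speed; a pose out of reach is approached as far as the arm can. A call with a gripper value outside its range is refused whole. "gripper" is the opening, from 0 (shut) to 1 (fully open), set as the call begins (left out, the last holds). The fingers move at their own pace and stop on an object; "grip_force" is the grip in N (left out, the last holds). Time passes only in rows, so rows that repeat a pose let the fingers close. It gives the time, the measured TCP pose, the force and the opening at its end, in the units of the state.
- get_state(): the state, without advancing time (a new reading comes with each control period).
- capture(name): name is "scene" or "top"; returns a dict with "pixels" (420x560x3 uint8, blue, green, red), "z_map" (420x560 float32, m along the optical axis (not along the pixel's ray), 0 where there is no reading), "intrinsics" (3x3 intrinsics, pixels), "D" ([k1, k2, p1, p2, k3] as OpenCV has them; the pictures are not rectified), "rvec" (rotation vector, rad) and "tvec" (3), from world to camera coordinates, as OpenCV has them. Camera axes: x right, y down, z forward; pixel columns grow to the right and rows downward; lengths in m; the calibration is good to about 2 mm. A picture is of the moment at which its call begins.
- close_job(): hands the job in, once; it reports no verdict.
The state is a dict: "time_s": time; "joints": joint angles; "qd": joint speeds; "joint_torque": joint torques, N m; "tcp_pos": TCP position; "eef_rot": TCP orientation; "contact_force": force on the tool from outside, world axes, zero at the start; "moment": the same for the moment, N m; "gripper_width": finger opening in m.
Only numpy, scipy, OpenCV 4.12 (cv2) and the standard library are available. Lean on these libraries where they do the work, as an engineer would, in place of code of your own. Each camera call takes 0.05 s, during which the arm holds its last target.

## Working session

There is one attempt and no reset: what is moved stays moved. The work goes in short steps, Python scripts to look and compute and a tool call to move; the robot and the scene stay as the last step left them, time stands still between calls to the robot, and variables do not carry over. Pictures are saved under pics/ and viewed, and the job is handed in when it is done.

Besides the shell and the picture viewer there is one more tool, called in YAML: its name, and indented under it one key for each argument. apply_moves: Moves the arm, as the interface text tells. Its arguments: {"type":"object","properties":{"rows":{"type":"array"},"gripper":{"type":"number"},"grip_force":{"type":"number"}},"required":["rows"]}

```bash
mkdir -p pics; ls; python3 - <<'E'
from plant import *
import cv2,pickle
print(get_state(), nose_length)
for n in("scene","top"):
    c=capture(n); cv2.imwrite(f"pics/{n}0.png",c["pixels"]); pickle.dump(c,open(f"{n}0.pkl","wb"))
    print(c["intrinsics"],c["D"],c["rvec"],c["tvec"])
E
```

```text
pics
{'time_s': 0.0, 'joints': array([-4.74913040e+01,  2.05902462e+01,  6.33589649e-01, -2.18163728e-02,
       -7.01363148e+01, -1.65083156e+01]), 'qd': array([-0.0791806 , -0.01431438,  0.00876921, -0.04213224,  0.03386513,
       -0.01648284]), 'joint_torque': array([-5.40043675e-04, -5.82720387e+01,  2.93068027e+01,  6.99712694e+00,
        7.16385766e-03, -1.48129961e-04]), 'tcp_pos': array([ 0.29573749, -0.6063298 ,  0.29122929]), 'eef_rot': array([-8.99050329e+01,  6.75755527e-03,  2.59929565e+01]), 'contact_force': array([0.32396558, 0.33660149, 0.20000121]), 'moment': array([-0.02154041,  0.0030883 ,  0.04093849]), 'gripper_width': 0.08773009077638658} 0.0656
[[415.10730097   0.         287.45056938]
 [  0.         415.10730097 211.28251857]
 [  0.           0.           1.        ]] [-0.04369636  0.          0.          0.          0.        ] [ 1.7341605   2.0646536  -0.64088002] [ 0.04844668 -0.34002122  1.5859673 ]
[[546.97073639   0.         272.46738651]
 [  0.         546.97073639 208.96002264]
 [  0.           0.           1.        ]] [-0.15907212  0.          0.          0.          0.        ] [ 2.20730693 -2.14466443  0.11577712] [0.03518452 0.48737024 1.62264706]
```

View pics/scene0.png

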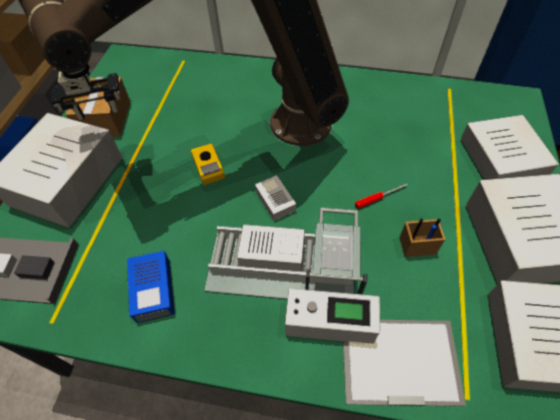

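View pics/top0.png

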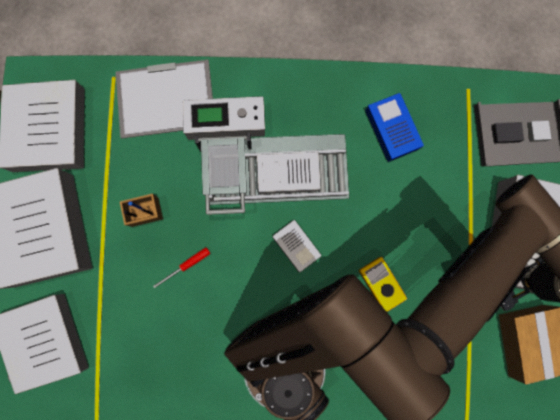

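The scene view shows the white unit in the lane at about (272,247), the hood at (338,245) with its bar near (338,211), and the housing at (333,315). The bystanders are the multimeter (207,163), the screwdriver (380,195) and the pen box (423,238). Next I'll enlarge both views to measure.

```bash
python3 - <<'E'
import cv2,pickle
for n,(u,v,w,h) in {"scene":(195,185,200,165),"top":(170,85,200,150)}.items():
    c=pickle.load(open(f"{n}0.pkl","rb")); p=c["pixels"][v:v+h,u:u+w]
    p=cv2.resize(p,None,fx=4,fy=4 if h<=150 else 3.6,interpolation=cv2.INTER_CUBIC) if h<=150 else cv2.resize(p,None,fx=3.5,fy=3.5,interpolation=cv2.INTER_CUBIC)
    cv2.imwrite(f"pics/{n}0c.png",p)
E
```

```text
(no output)
```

View pics/scene0c.png

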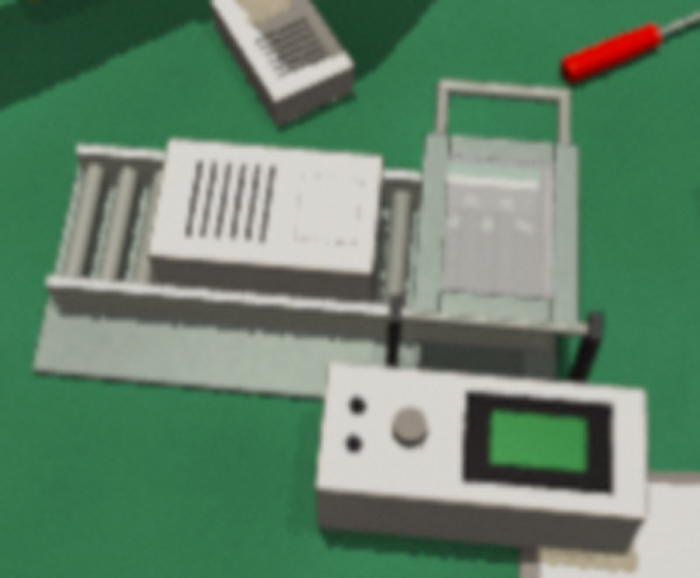

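View pics/top0c.png

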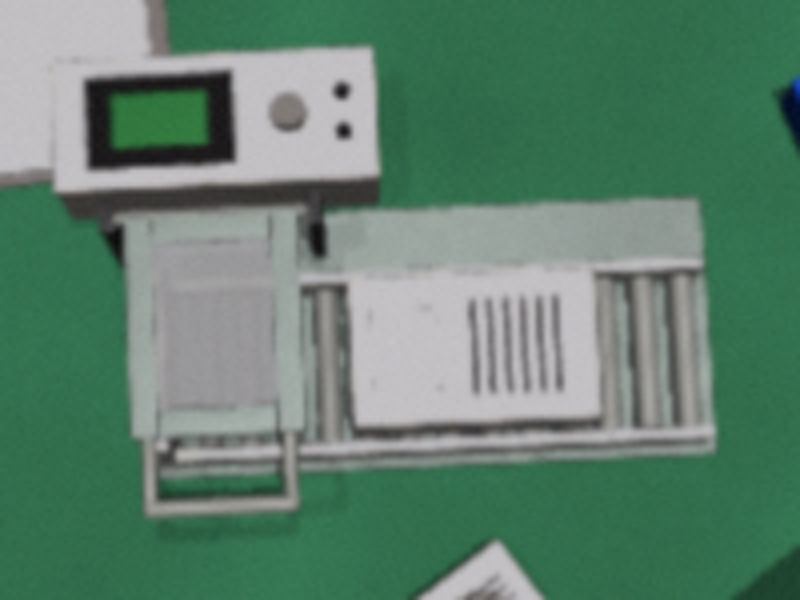

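```bash
cat > fit.py <<'E'
import cv2,pickle,numpy as np
from scipy.optimize import least_squares
C={n:pickle.load(open(f"{n}0.pkl","rb")) for n in("scene","top")}
def full(n,u,v): return (170+u/4,85+v/4) if n=="top" else (195+u/3.5,185+v/3.5)
O=[]
def add(n,u,v,x,y,z,isu=0): O.append((n,full(n,u,v),np.array([x,y,z])/1000,isu))
for a in [("top",55,62,230,180),("top",373,47,230,-60),("top",380,180,130,-60),("top",53,192,130,180),
 ("scene",333,364,130,-60),("scene",645,390,130,180),("scene",640,517,230,180),("scene",318,488,230,-60)]: add(*a,95)
for a in [("top",148,508,-110,112.5),("top",297,505,-110,12.5),("scene",440,88,-110,12.5),("scene",568,97,-110,112.5)]: add(*a,125)
for a in [("top",133,437,-60,124.5),("top",302,432,-60,.5),("scene",428,133,-60,.5),("scene",577,147,-60,124.5)]: add(*a,131)
for a in [("top",350,278,55,90),("top",597,268,55,-90),("top",600,417,-55,-90),("top",357,428,-55,90),
 ("scene",170,140,-55,-90),("scene",382,157,-55,90),("scene",376,272,55,90),("scene",150,257,55,-90)]: add(*a,99,1)
def res(p):
    c,s=np.cos(p[2]),np.sin(p[2]); r=[]
    for n,uv,P,isu in O:
        Q=P+np.array([p[4],p[3],0])*isu
        W=np.array([p[0]+c*Q[0]-s*Q[1],p[1]+s*Q[0]+c*Q[1],Q[2]])
        k=C[n]; q,_=cv2.projectPoints(W[None],k["rvec"],k["tvec"],k["intrinsics"],k["D"])
        r+=list(q.ravel()-uv)
    return np.array(r)
s=least_squares(res,[.7,0,0,-.1,0],loss="soft_l1")
print(s.x,np.degrees(s.x[2])); print(np.round(res(s.x).reshape(-1,2),1))
c,sn=np.cos(s.x[2]),np.sin(s.x[2])
for nm,P in dict(handle=(-.11,.0625),hinge=(.1,.0625),unit=(s.x[4],s.x[3]),rear=(0,s.x[3]-.09),home=(0,.01)).items():
    print(nm,s.x[0]+c*P[0]-sn*P[1],s.x[1]+sn*P[0]+c*P[1])
E
python3 fit.py
```

```text
[ 5.80916653e-01  1.30908286e-01  7.19867328e-02 -1.22228900e-01
  1.19085091e-04] 4.1245359685067084
[[-1.8 -1.1]
 [-0.4 -1. ]
 [-0.7 -1.4]
 [-0.6 -0.8]
 [-2.3 -1.9]
 [-0.9 -1.1]
 [ 1.  -0.1]
 [-2.1 -1. ]
 [-0.2 -0.3]
 [-2.1 -1.1]
 [ 0.3 -1.1]
 [-1.8 -0.9]
 [-1.5 -0.2]
 [ 0.1 -0.8]
 [-1.4 -1.1]
 [-0.1 -1.4]
 [-1.7 -0.7]
 [-1.6 -0.7]
 [-0.4 -0.5]
 [-1.9 -0.7]
 [-0.9 -1.7]
 [-0.2 -1.4]
 [-1.8 -0.4]
 [-1.6 -1.9]]
handle 0.4667062587723337 0.18533471256548978
hinge 0.6761623742867934 0.2004388733694979
unit 0.5898266912028026 0.009004515688215697
rear 0.596181126306538 -0.080770956105428
home 0.5801974070999575 0.14088238696516484
```

```bash
cat > dep.py <<'E'
import cv2,numpy as np
def pts(c,mask=None):
    z=c["z_map"]; v,u=np.nonzero((z>0)) if mask is None else np.nonzero((z>0)&mask)
    n=cv2.undistortPoints(np.stack([u,v],1).astype(np.float64)[:,None],c["intrinsics"],c["D"])[:,0]
    P=np.c_[n,np.ones(len(n))]*z[v,u][:,None]
    R=cv2.Rodrigues(c["rvec"])[0]; return (P-np.ravel(c["tvec"]))@R,u,v
ST=[.5809,.1309,.0720]
def stn(W,st=ST):
    c,s=np.cos(st[2]),np.sin(st[2]); d=W[:,:2]-st[:2]
    return np.c_[d[:,0]*c+d[:,1]*s,-d[:,0]*s+d[:,1]*c,W[:,2]]
E
python3 - <<'E'
import pickle,numpy as np
from dep import *
for n in("scene","top"):
    W,u,v=pts(pickle.load(open(f"{n}0.pkl","rb"))); S=stn(W)
    def rep(nm,lo,hi):
        m=np.all((S>lo)&(S<hi),1); T=S[m]
        print(n,nm,m.sum(),"min",np.percentile(T,1,0).round(4),"max",np.percentile(T,99,0).round(4),"med",np.median(T,0).round(4))
    rep("unit",(-.08,-.26,.088),(.08,0-.01,.11)); rep("housing",(.11,-.1,.085),(.26,.22,.106)); rep("bar",(-.13,.03,.10),(-.09,.1,.15))
    m=(abs(S[:,0])<.3)&(abs(S[:,1])<.3)&(S[:,2]<.02); print("bench z",np.median(S[m,2]))
E
```

```text
scene unit 2205 min [-0.0504 -0.2092  0.09  ] max [ 0.0577 -0.033   0.1032] med [ 0.0075 -0.1202  0.0983]
scene housing 3382 min [ 0.1314 -0.0553  0.0884] max [0.2304 0.1785 0.1023] med [0.1854 0.066  0.0957]
scene bar 101 min [-0.1128  0.0304  0.1214] max [-0.1007  0.0992  0.1328] med [-0.1057  0.0648  0.1283]
bench z 0.0006101617657023697
top unit 2277 min [-0.0534 -0.2122  0.09  ] max [ 0.0524 -0.0353  0.1068] med [-0.001  -0.1238  0.0984]
top housing 2654 min [ 0.1285 -0.0582  0.0864] max [0.2285 0.1757 0.1045] med [0.1767 0.0605 0.095 ]
top bar 102 min [-0.1155  0.0325  0.1213] max [-0.1033  0.0975  0.137 ] med [-0.11    0.0665  0.1295]
bench z 0.0004890137930744794
```

```bash
cat > rel.py <<'E'
import numpy as np
from scipy.spatial.transform import Rotation as Ro
from plant import get_state
from dep import ST
def rel(sx,sy,z,yaw=94.12):
    s=get_state(); R=Ro.from_euler("xyz",s["eef_rot"],degrees=True)
    c,k=np.cos(ST[2]),np.sin(ST[2])
    W=np.array([ST[0]+c*sx-k*sy,ST[1]+k*sx+c*sy,z])
    d=R.inv().apply(W-s["tcp_pos"])
    D=(R.inv()*Ro.from_euler("xyz",[-90,0,yaw],degrees=True)).as_rotvec(degrees=True)
    print("to",W.round(4),"shift",d.round(4),"rot",D.round(2)); return d
def where():
    s=get_state(); d=s["tcp_pos"]-[ST[0],ST[1],0]; c,k=np.cos(ST[2]),np.sin(ST[2])
    print(s["time_s"],"station",np.round([d[0]*c+d[1]*k,-d[0]*k+d[1]*c,d[2]],4),"rot",s["eef_rot"].round(2),"F",s["contact_force"].round(2),"w",round(s["gripper_width"],4),"j",s["joints"].round(1))
E
python3 -c "
from rel import *
where();rel(0,-.245,.28);rel(0,-.245,.134)"
```

```text
0.1 station [-0.3375 -0.7149  0.2913] rot [-8.991e+01  1.000e-02  2.599e+01] F [-0.28 -0.22  0.76] w 0.0876 j [-47.5  20.6   0.6  -0.  -70.1 -16.5]
to [ 0.5985 -0.1135  0.28  ] shift [0.4882 0.0117 0.3103] rot [-8.000e-02 -6.813e+01  5.000e-02]
to [ 0.5985 -0.1135  0.134 ] shift [0.4882 0.1577 0.3101] rot [-8.000e-02 -6.813e+01  5.000e-02]
```

apply_moves:
  rows:
    - [[0.02,0,0.013],-3]
    - [[0.06,0,0.04],-8]
    - [[0.1,0,0.064],-14]
    - [[0.14,0,0.09],-20]
    - [[0.18,0,0.115],-26]
    - [[0.22,0,0.14],-32]
    - [[0.26,0,0.165],-38]
    - [[0.3,0,0.19],-44]
    - [[0.34,0,0.215],-50]
    - [[0.38,0.004,0.24],-56]
    - [[0.42,0.006,0.267],-61]
    - [[0.455,0.008,0.29],-65]
    - [[0.478,0.01,0.304],-67]
    - [[0.488,0.012,0.31],-68.1]
    - [[0.488,0.012,0.31],-68.1]
    - [[0.488,0.012,0.31],-68.1]
  gripper: 0.45
  grip_force: 15

```text
time_s: 2.1
tcp_pos: [0.5981, -0.1149, 0.2802]
eef_rot: [-90.0, 0.0, 94.0]
contact_force: [-0.4, -0.5, 0.4]
gripper_width: 0.0395
```

```bash
python3 - <<'E'
from rel import *
from plant import capture
import cv2
where();rel(0,-.245,.134)
a=capture("scene")["pixels"];b=capture("top")["pixels"]
cv2.imwrite("pics/m1.png",cv2.resize(__import__("numpy").hstack([a[120:360,150:450],b[60:300,100:400]]),None,fx=1.3,fy=1.3))
E
```

```text
2.1 station [-0.0006 -0.2464  0.2802] rot [-89.99   0.    94.03] F [-0.43 -0.5   0.4 ] w 0.0395 j [  7.5  14.9  -9.    0.  -66.1  -3.5]
to [ 0.5985 -0.1135  0.134 ] shift [ 0.0014  0.1462 -0.0006] rot [-0.01 -0.09 -0.  ]
```

View pics/m1.png

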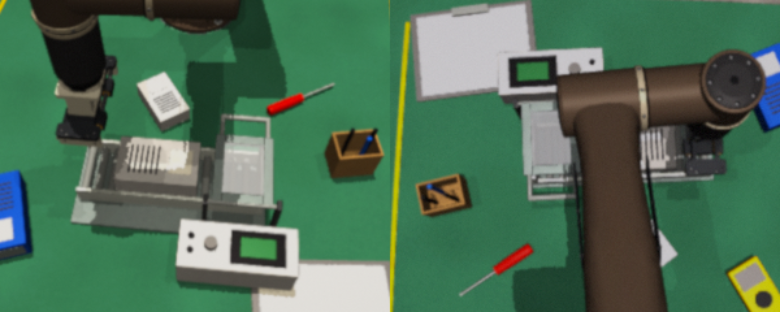

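The gripper is above the lane entry, behind the unit, and its fingers point into the lane. I'll descend, then push.

apply_moves:
  rows:
    - [[0,0.03,0],0]
    - [[0,0.07,0],0]
    - [[0,0.11,0],0]
    - [[0,0.135,0],0]
    - [[0,0.146,0],0]
    - [[0,0.146,0],0]
    - [[0,0.146,0],0]

```text
time_s: 3.08
tcp_pos: [0.5993, -0.1143, 0.1355]
eef_rot: [-90.1, 0.0, 94.1]
contact_force: [0.3, -0.8, 0.4]
gripper_width: 0.0392
```

apply_moves:
  rows:
    - [[0.008,0,0],0]
    - [[0.016,0,0],0]
    - [[0.024,0,0],0]
    - [[0.032,0,0],0]
    - [[0.042,0,0],0]
    - [[0.052,0,0],0]
    - [[0.062,0,0],0]
    - [[0.072,0,0],0]
    - [[0.082,0,0],0]
    - [[0.092,0,0],0]
    - [[0.102,0,0],0]
    - [[0.112,0,0],0]
    - [[0.12,0,0],0]
    - [[0.128,0,0],0]
    - [[0.134,0,0],0]
    - [[0.139,0,0],0]
    - [[0.143,0,0],0]
    - [[0.145,0,0],0]
    - [[0.145,0,0],0]

```text
time_s: 5.45
tcp_pos: [0.5885, 0.0308, 0.1342]
eef_rot: [-90.0, -0.0, 94.1]
contact_force: [-0.5, 0.5, -0.1]
gripper_width: 0.0395
```

```bash
python3 - <<'E'
from rel import *
from plant import capture
import cv2
where()
a=capture("scene")["pixels"]
cv2.imwrite("pics/m2.png",cv2.resize(a[165:330,195:395],None,fx=3.5,fy=3.5))
E
```

```text
5.45 station [ 0.0004 -0.1004  0.1342] rot [-9.004e+01 -2.000e-02  9.411e+01] F [-0.47  0.55 -0.14] w 0.0395 j [ 22.   21.  -21.6  -0.  -47.4 -17.9]
```

View pics/m2.png

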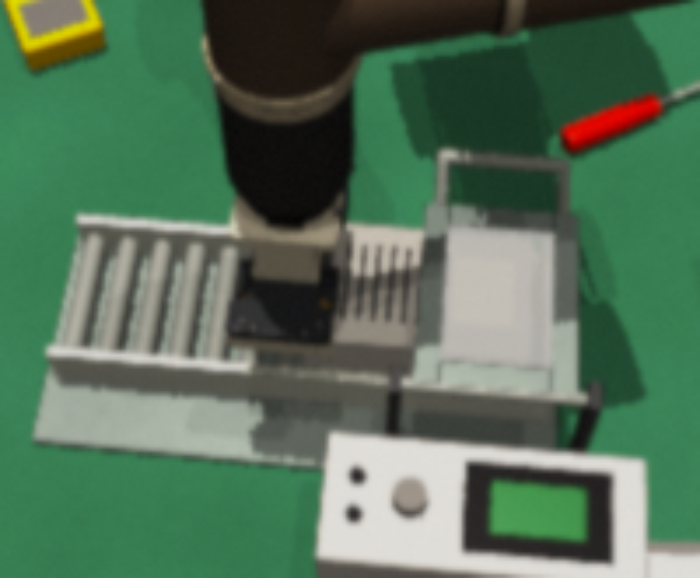

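The unit's leading end is now under the hood (about (480,300) in the crop). I'll creep on until it touches the stop.

apply_moves:
  rows:
    - [[0.003,0,0],0]
    - [[0.006,0,0],0]
    - [[0.008,0,0],0]
    - [[0.01,0,0],0]
    - [[0.01,0,0],0]

```text
time_s: 6.12
tcp_pos: [0.5876, 0.0393, 0.1342]
eef_rot: [-90.0, 0.1, 94.1]
contact_force: [2.4, -8.7, -0.8]
gripper_width: 0.0393
```

apply_moves:
  rows:
    - [[0.001,0,0],0]
    - [[0.002,0,0],0]
    - [[0.002,0,0],0]

```text
time_s: 6.5
tcp_pos: [0.5875, 0.0396, 0.1343]
eef_rot: [-89.9, 0.2, 94.1]
contact_force: [4.9, -17.5, -1.2]
gripper_width: 0.0397
```

apply_moves:
  rows:
    - [[0.001,0,0],0]
    - [[0.002,0,0],0]
    - [[0.002,0,0],0]

```text
time_s: 6.88
tcp_pos: [0.5875, 0.0398, 0.1344]
eef_rot: [-89.9, 0.4, 94.1]
contact_force: [7.9, -28.6, -0.8]
gripper_width: 0.0394
```

It's against the stop: the force rises to 28 N with almost no motion. I'll back off, lift clear and check.

apply_moves:
  rows:
    - [[-0.004,0,0],0]
    - [[-0.008,0,0],0]
    - [[-0.015,0,0],0]
    - [[-0.025,0,0],0]
    - [[-0.03,-0.03,0],0]
    - [[-0.03,-0.08,0],0]
    - [[-0.03,-0.12,0],0]
    - [[-0.03,-0.14,0],0]
    - [[-0.03,-0.14,0],0]

```text
time_s: 8.0
tcp_pos: [0.59, 0.0145, 0.2761]
eef_rot: [-90.2, -0.1, 94.1]
contact_force: [-0.2, 1.3, -1.0]
gripper_width: 0.0394
```

```bash
python3 - <<'E'
from rel import *
from dep import *
from plant import capture
import cv2
where();rel(-.11,.0625,.27);rel(-.11,.0625,.172)
c=capture("scene")
cv2.imwrite("pics/m3.png",cv2.resize(c["pixels"][165:330,195:395],None,fx=3.5,fy=3.5))
W,u,v=pts(c);S=stn(W)
m=(abs(S[:,0])<.056)&(S[:,1]>-.2)&(S[:,1]<-.005)&(abs(S[:,2]-.099)<.006)
print(m.sum(),np.percentile(S[m],[1,50,99],axis=0).round(4))
m=(abs(S[:,0]+.11)<.02)&(abs(S[:,1]-.0625)<.035)&(S[:,2]>.11)&(S[:,2]<.15)
print(m.sum(),np.median(S[m],0).round(4))
E
```

```text
8.0 station [ 0.0007 -0.1167  0.2761] rot [-9.021e+01 -5.000e-02  9.411e+01] F [-0.22  1.3  -1.03] w 0.0394 j [ 20.4  13.2 -11.9   0.  -64.8 -16.3]
to [0.4667 0.1853 0.27  ] shift [0.1792 0.0059 0.1108] rot [ 0.21 -0.01  0.05]
to [0.4667 0.1853 0.172 ] shift [0.1791 0.1039 0.1112] rot [ 0.21 -0.01  0.05]
867 [[-0.0513 -0.0779  0.0942]
 [ 0.0036 -0.0414  0.0984]
 [ 0.0551 -0.0057  0.1029]]
99 [-0.1055  0.0643  0.1284]
```

View pics/m3.png

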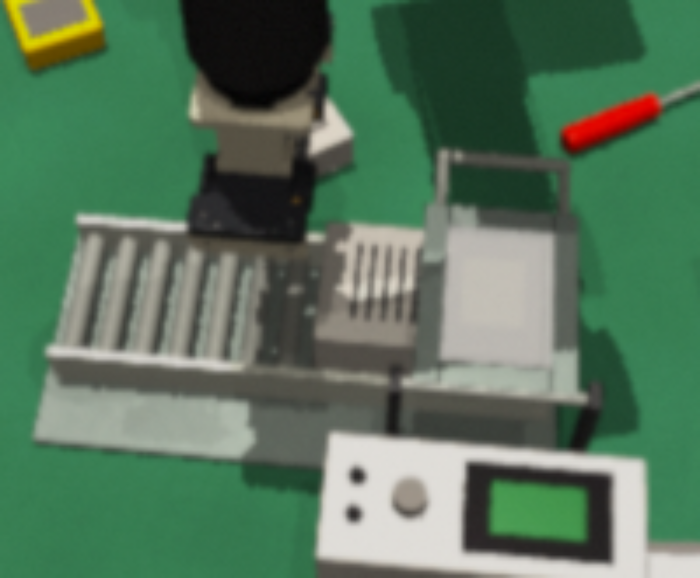

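The unit's trailing edge is at y ≈ -79 mm in the station frame, so it's home, and the hood is still shut. Next is the handle.

apply_moves:
  rows:
    - [[0.02,0,0.012],0]
    - [[0.06,0,0.037],0]
    - [[0.1,0,0.062],0]
    - [[0.14,0,0.087],0]
    - [[0.168,0,0.104],0]
    - [[0.179,0,0.11],0]
    - [[0.179,0,0.11],0]
    - [[0.179,0,0.11],0]

```text
time_s: 9.05
tcp_pos: [0.4671, 0.1846, 0.2737]
eef_rot: [-90.0, 0.0, 94.1]
contact_force: [0.5, -0.0, -0.3]
gripper_width: 0.0396
```

```bash
python3 - <<'E'
from rel import *
from plant import capture
import cv2
where();rel(-.109,.0625,.172)
c=capture("scene")
cv2.imwrite("pics/m4.png",cv2.resize(c["pixels"][130:330,195:395],None,fx=3,fy=3))
E
```

```text
9.05 station [-0.1096  0.0618  0.2737] rot [-8.996e+01  4.000e-02  9.407e+01] F [ 0.46 -0.02 -0.3 ] w 0.0396 j [ 44.    5.  -22.2   0.  -62.8 -39.9]
to [0.4677 0.1854 0.172 ] shift [ 0.0008  0.1017 -0.0007] rot [-0.04 -0.05 -0.04]
```

View pics/m4.png

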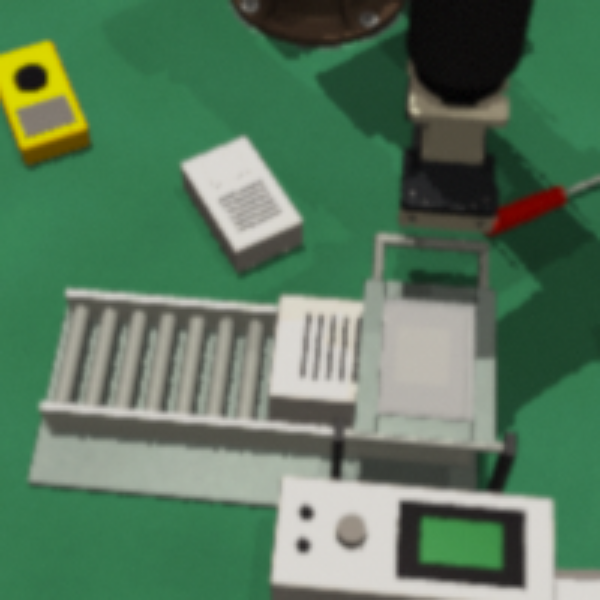

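The gripper is above the bar (bar at (432,240) in the crop) and centred along it. I'll descend in two steps, watching the force.

apply_moves:
  rows:
    - [[0,0.015,0],0]
    - [[0,0.035,0],0]
    - [[0,0.055,0],0]
    - [[0,0.07,0],0]
    - [[0,0.08,0],0]
    - [[0,0.08,0],0]

```text
time_s: 9.85
tcp_pos: [0.4667, 0.1849, 0.1934]
eef_rot: [-89.9, 0.1, 94.1]
contact_force: [0.4, 0.1, -0.2]
gripper_width: 0.0395
```

apply_moves:
  rows:
    - [[0,0.008,0],0]
    - [[0,0.016,0],0]
    - [[0,0.022,0],0]
    - [[0,0.022,0],0]
    - [[0,0.022,0],0]

```text
time_s: 10.48
tcp_pos: [0.467, 0.1854, 0.1723]
eef_rot: [-90.0, -0.0, 94.1]
contact_force: [0.1, -0.5, 0.1]
gripper_width: 0.0392
```

apply_moves:
  rows:
    - [[0,0,0],0]
    - [[0,0,0],0]
    - [[0,0,0],0]
    - [[0,0,0],0]
    - [[0,0,0],0]
    - [[0,0,0],0]
  gripper: 0.0
  grip_force: 12

```text
time_s: 11.22
tcp_pos: [0.4676, 0.1854, 0.1724]
eef_rot: [-90.1, -0.0, 94.1]
contact_force: [5.4, -1.4, -0.7]
gripper_width: 0.0117
```

```bash
python3 - <<'E'
from rel import *
from plant import capture
import cv2
where()
c=capture("scene")
cv2.imwrite("pics/m5.png",cv2.resize(c["pixels"][130:330,195:395],None,fx=3,fy=3))
E
```

```text
11.225 station [-0.1091  0.0625  0.1724] rot [-9.008e+01 -2.000e-02  9.411e+01] F [ 5.39 -1.38 -0.7 ] w 0.0117 j [ 44.1  11.  -30.1   0.1 -48.9 -40. ]
```

View pics/m5.png

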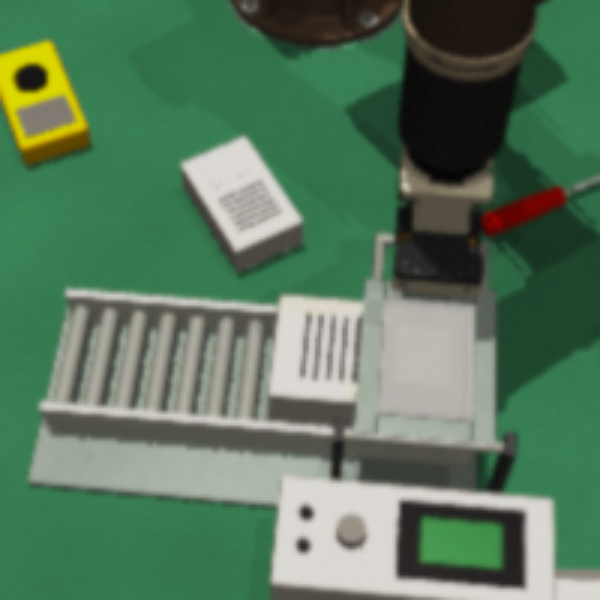

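The bar is pinched (opening 11.7 mm). I'll raise the hood along the arc to about q = 0.5 and then check.

apply_moves:
  rows:
    - [[0,-0.0063,-0.001],0]
    - [[0,-0.0147,-0.0015],0]
    - [[0,-0.0231,-0.0023],0]
    - [[0,-0.0314,-0.0034],0]
    - [[0,-0.0417,-0.0052],0]
    - [[0,-0.052,-0.0075],0]
    - [[0,-0.0621,-0.0104],0]
    - [[0,-0.072,-0.0137],0]
    - [[0,-0.0818,-0.0176],0]
    - [[0,-0.0913,-0.0219],0]
    - [[0,-0.097,-0.0247],0]
    - [[0,-0.1007,-0.0267],0]
    - [[0,-0.1007,-0.0267],0]

```text
time_s: 12.9
tcp_pos: [0.4924, 0.1871, 0.2733]
eef_rot: [-89.9, -0.0, 94.1]
contact_force: [-10.0, 2.5, 3.8]
gripper_width: 0.0112
```

```bash
cat > look.py <<'E'
from rel import *
from plant import capture
import cv2,sys
where()
c=capture("scene")
cv2.imwrite(f"pics/{sys.argv[1]}.png",cv2.resize(c["pixels"][130:330,195:395],None,fx=3,fy=3))
E
python3 look.py m6
```

```text
12.9 station [-0.0842  0.0624  0.2733] rot [-89.86  -0.    94.09] F [-10.03   2.49   3.8 ] w 0.0112 j [ 42.1   7.4 -19.4  -0.1 -63.3 -38. ]
```

View pics/m6.png

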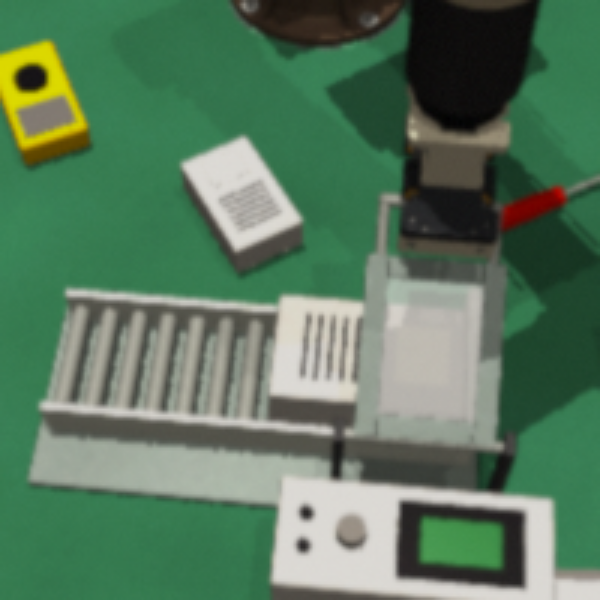

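The hood follows at about 0.5 rad, with a radial force of about 10 N, meaning the commanded arc is 2 mm too tight. I'll correct for that and continue to q = 1.15.

apply_moves:
  rows:
    - [[0,-0.0073,-0.003],0]
    - [[0,-0.0179,-0.009],0]
    - [[0,-0.0281,-0.0164],0]
    - [[0,-0.0378,-0.0244],0]
    - [[0,-0.047,-0.033],0]
    - [[0,-0.0557,-0.0421],0]
    - [[0,-0.0638,-0.0518],0]
    - [[0,-0.0713,-0.0619],0]
    - [[0,-0.0782,-0.0724],0]
    - [[0,-0.0835,-0.0815],0]
    - [[0,-0.0874,-0.089],0]
    - [[0,-0.091,-0.0965],0]
    - [[0,-0.091,-0.0965],0]
    - [[0,-0.091,-0.0965],0]

```text
time_s: 14.7
tcp_pos: [0.5909, 0.1943, 0.3661]
eef_rot: [-90.2, -0.1, 94.1]
contact_force: [-3.8, 3.1, 6.2]
gripper_width: 0.0118
```

```bash
python3 look.py m7; python3 -c "
from rel import *
import numpy as np
s=get_state()
z=s['tcp_pos'][2]-.047-.125
c,k=np.cos(ST[2]),np.sin(ST[2]);d=s['tcp_pos'][:2]-ST[:2];x=d[0]*c+d[1]*k-.1
print('q',np.arctan2(z,-x),'r',np.hypot(x,z))"
```

```text
14.7 station [0.0145 0.0625 0.3661] rot [-9.019e+01 -6.000e-02  9.412e+01] F [-3.75  3.09  6.25] w 0.0118 j [ 36.2  13.4   0.2   0.1 -76.6 -32.1]
q 1.1559885867617201 r 0.21206231186268448
```

View pics/m7.png

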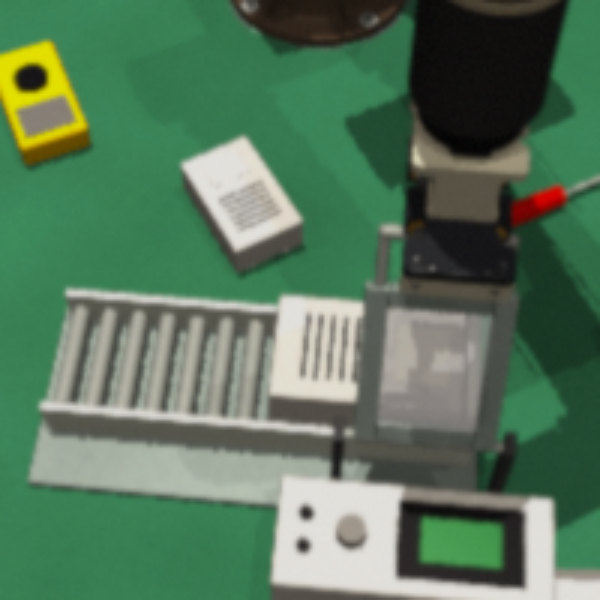

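q is about 1.156 and the bar is still pinched. I'll bring it back to about 0.84.

apply_moves:
  rows:
    - [[0,0.004,0.0095],0]
    - [[0,0.0085,0.0187],0]
    - [[0,0.014,0.0277],0]
    - [[0,0.0199,0.0364],0]
    - [[0,0.0249,0.0431],0]
    - [[0,0.0301,0.0496],0]
    - [[0,0.0343,0.0544],0]
    - [[0,0.0343,0.0544],0]
    - [[0,0.0343,0.0544],0]
    - [[0,0.0343,0.0544],0]
    - [[0,0.0343,0.0544],0]
    - [[0,0.0343,0.0544],0]

```text
time_s: 16.25
tcp_pos: [0.5355, 0.19, 0.3296]
eef_rot: [-90.0, 0.0, 94.1]
contact_force: [-1.6, 0.8, 1.7]
gripper_width: 0.0113
```

```bash
python3 look.py m8; python3 - <<'E'
from rel import *
from dep import *
from plant import capture
s=get_state()
z=s['tcp_pos'][2]-.047-.125
c,k=np.cos(ST[2]),np.sin(ST[2]);d=s['tcp_pos'][:2]-ST[:2];x=d[0]*c+d[1]*k-.1
print('q',np.arctan2(z,-x),'r',np.hypot(x,z),s["qd"].round(2))
C=capture("scene");W,u,v=pts(C);S=stn(W)
m=(abs(S[:,0])<.056)&(S[:,1]>-.2)&(S[:,1]<-.005)&(abs(S[:,2]-.099)<.006)
print(m.sum(),np.percentile(S[m],[1,50,99],axis=0).round(4))
# hood frame side strip toward the robot entry side
m=(S[:,1]>.002)&(S[:,1]<.016)&(S[:,0]>-.08)&(S[:,0]<.1)&(S[:,2]>.14)
T=S[m];p=np.polyfit(T[:,0],T[:,2],1);print(m.sum(),"hood angle",np.arctan(-0-p[0]) , p)
E
```

```text
16.25 station [-0.041   0.0622  0.3296] rot [-8.999e+01  1.000e-02  9.409e+01] F [-1.64  0.77  1.68] w 0.0113 j [ 39.3   9.2  -9.7   0.  -71.1 -35.2]
q 0.8407615801350927 r 0.21151510002382692 [ 0.02 -0.03 -0.06 -0.13 -0.05 -0.04]
870 [[-0.051  -0.078   0.0938]
 [ 0.0043 -0.0415  0.0983]
 [ 0.0554 -0.0058  0.103 ]]
395 hood angle 1.1249235476322754 [-2.09216012  0.29607854]
```

View pics/m8.png

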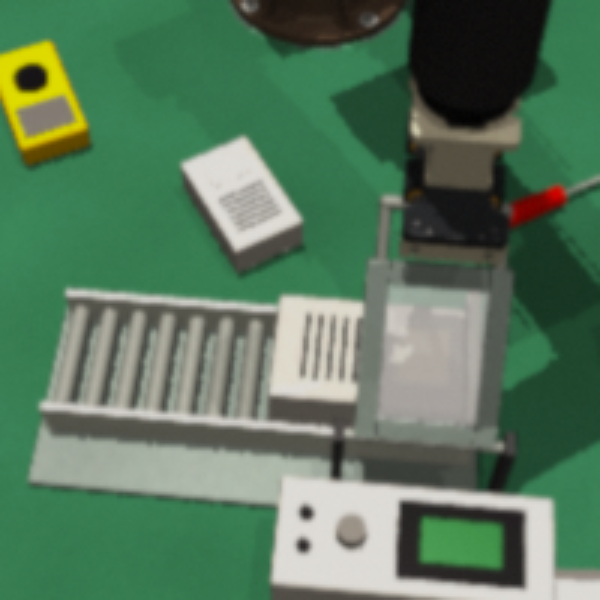

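Arm kinematics give q = 0.84, but the crude depth fit gives 1.12. That fit may include gripper or handle-arm points, so I'll settle it before handing in.

```bash
python3 - <<'E'
from dep import *
from plant import capture
for n in("scene","top"):
    C=capture(n);W,u,v=pts(C);S=stn(W)
    for lo,hi in((.0,.02),(.105,.126)):
        m=(S[:,1]>lo)&(S[:,1]<hi)&(S[:,0]>-.06)&(S[:,0]<.1)&(S[:,2]>.125)
        dx=.1-S[m,0];dz=S[m,2]-.125;r=np.hypot(dx,dz);a=np.arctan2(dz,dx)
        for r0 in(.04,.07,.1,.13,.16,.19):
            k=abs(r-r0)<.015
            print(n,lo,r0,k.sum(),np.percentile(a[k],[10,50,90]).round(3) if k.any() else"")
E
```

```text
scene 0.0 0.04 77 [0.929 0.995 1.075]
scene 0.0 0.07 78 [0.884 0.924 0.95 ]
scene 0.0 0.1 80 [0.868 0.892 0.914]
scene 0.0 0.13 82 [0.856 0.876 0.891]
scene 0.0 0.16 66 [0.839 0.86  0.878]
scene 0.0 0.19 47 [0.83  0.851 0.87 ]
scene 0.105 0.04 90 [0.921 0.984 1.07 ]
scene 0.105 0.07 93 [0.89  0.917 0.97 ]
scene 0.105 0.1 94 [0.863 0.89  0.919]
scene 0.105 0.13 93 [0.86  0.874 0.894]
scene 0.105 0.16 60 [0.844 0.866 0.889]
scene 0.105 0.19 3 [0.827 0.83  0.843]
top 0.0 0.04 38 [0.894 0.944 1.015]
top 0.0 0.07 41 [0.86  0.892 0.929]
top 0.0 0.1 37 [0.86  0.877 0.892]
top 0.0 0.13 49 [0.851 0.865 0.885]
top 0.0 0.16 56 [0.813 0.85  0.864]
top 0.0 0.19 16 [0.832 0.841 0.855]
top 0.105 0.04 0 
top 0.105 0.07 0 
top 0.105 0.1 0 
top 0.105 0.13 0 
top 0.105 0.16 0 
top 0.105 0.19 0
```

With the frame's 6 mm half-thickness allowed for (offset 0.006/r), depth gives q ≈ 0.82–0.84 in both cameras. That matches the kinematics, so I'm handing in.

```bash
python3 -c "
from plant import *
s=get_state();print(s['time_s'],s['contact_force'],s['qd'].round(2),s['gripper_width']);print(close_job())"
```

```text
16.45 [-1.80545574  0.57825573  1.18883799] [-0.05  0.03  0.02  0.05  0.02 -0.04] 0.011439031783633523
the job is handed in; nothing more can be done
None
```

I handed the job in at 16.5 s with the unit home against the end stop and the hood held still by its handle just below balance. No verdict was reported.

- **Unit:** I pushed it along the lane until the force rose to about 28 N with almost no further motion. Its trailing edge then measured about -79 mm in the station frame (-80 mm when fully home), and was unchanged at the end.
- **Hood:** I pinched the bar, raised the hood to about 1.156 rad, then brought it back. The arm's position puts it at 0.84 rad, with the grip on the bar (opening 11.4 mm) and the joints essentially still.
- **Check that disagreed:** a first straight-line depth fit gave a hood angle of 1.12 rad. Redone by distance from the hinge and allowing for the frame's thickness, the depth gives about 0.82–0.84 rad in both cameras, matching the arm.
- **Bystanders:** the arm went near none of them except in passing overhead. The multimeter and screwdriver look unmoved in the last picture. The pen box was outside that picture, so I did not check it again at the end.

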